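Nip a walnut lid panel in the vise and lay the turquoise in its cups

ROBOT

A 6-joint arm with a two-finger parallel gripper is mounted at the origin on the work surface. World frame = base frame: x ahead of the robot, y to its left, z up, the work surface at z = 0. Lengths are in m, angles in rad, forces in N, time in s.
With the tool pointing down it reaches from about 0.425 to 0.95 m from the base axis. Payload 14.7 kg.
Tool frame: the origin (TCP) lies midway between the tips of the shut fingers; the grasp point (between the pads) lies 19 mm behind it; z points along the fingers, y is the line along which they close (so a half turn about z gives the same grasp; the last joint's range is limited). The gripper opens to 85 mm and grips with 20 to 120 N. Pads are 22 mm wide; open, the fingers measure 114 mm over their backs; the gripper's body (76 mm by 85 mm) begins 54 mm behind the grasp point. The pads swing forward as they close: fully open they stand 13 mm farther back than shut.
Start: joints at [-1.24, 0.48, 1.596, -0, 1.065, -0.047], TCP at [0.24, -0.604, 0.231] pointing down, gripper open.
Joint ranges: [-2.75, 2.75], [-0.82, 2.05], [0.23, 2.67], [-1.56, 4.7], [0.09, 2.69], [-2.92, 2.92]. Speed limits (rad/s): [1.89, 1.89, 2.39, 3.01, 3.01, 3.01].

INTERFACE

Orientations are given as a unit quaternion [x, y, z, w].
In Python, from rig import env, grip, telemetry, imaging gives the robot as it stands. Calls block until the motion is done:
- env.goto(position, orientation): joint-space move of the TCP to a pose.
- env.move_l(position, frame=None, feed=0.15): straight line of the TCP; frame=None keeps the orientation; feed is the mean speed in m/s.
- env.movej(angles): joint-space move.
- grip(opening, squeeze=None): finger opening in m; squeeze is the grip in N (None keeps the last); returns when the fingers have stopped.
- env.hold(seconds).
- env.inverse_kinematics(position, orientation): joint angles nearest the present ones, or None.
- telemetry.state(): the state.
- imaging.grab_frame(name): name is "scene" or "top" or "wrist"; returns the picture (420x560x3 uint8, red, green, blue); there is no depth.
- imaging.camera_model(name): a dict with "mtx" (3x3 intrinsics, pixels), "dist_coeffs" ([k1, k2, p1, p2, k3] as OpenCV has them; the pictures are not rectified), "cam_to_world" (4x4, takes a point from camera to world coordinates); the wrist camera has in their place "T_tool_cam" (4x4, takes a point from camera to tool coordinates, whose origin is the TCP and whose axes are the flange's). Camera axes: x right, y down, z forward; pixel columns grow to the right and rows downward; lengths in m; the calibration is good to about 2 mm. A picture is of the moment at which its call begins: read the wrist's pose just before it. camera_model takes no time and is no camera call.
A pose or a line that the arm cannot do raises env.Unreachable and nothing moves.
- env.hand_in(): hands the job in; it is judged then, once.
The state is a dict: "time": time; "joints": joint angles; "qd": joint speeds; "tau": joint torques, N m; "tool_pos": TCP position; "eef_rot": TCP orientation; "contact_force": force on the tool from outside, world axes, zero at the start; "ft_torque": the same for the moment, N m; "width": finger opening in m; "finger_force": force on a finger pad.
Only numpy, scipy, OpenCV 4.12 (cv2) and the standard library are available. Lean on these libraries where they do the work, as an engineer would, in place of code of your own. Each camera call takes 0.05 s, during which the arm holds its last target. There are 200 camera calls.

TASK

Clear the maple test strip out of the vise, laying it flat in the grey tray, and put the walnut box-lid panel in its place: cups up on the riser, about centred, with the moving jaw slid up by hand until you feel it press the panel against the fixed jaw and no gap is left on either side (a light nip of 5 to 30 N, for walnut bruises). Then, with the panel held, lay every turquoise stone on the bench flat into a cup of its own, gripping the stones lightly (35 N at most) and without pressing them down hard (under 25 N) or bumping the panel loose. Leave the other things on the bench where they lie.

Things in the scene. Friction and masses are not known exactly. Their poses are not given: they have to be found in the camera images.
- vise: steel toolmaker's vise fixed to the bench, 180 mm long (its y), 64 mm wide (its x). Origin under its centre, at bench level. Bed at z 30 mm, jaw tops at z 60. The fixed jaw is at the +y end, its face at y 56. On the bed before it is a fixed aluminium riser, 140 mm long (x), y 25 to 53, top at z 54: work lies on this, 6 mm below the jaw tops, the held panel's centre at y 36.
- jaw (a joint): place of the moving jaw in m (-0.008 to 0.048): 0 when the two jaw faces are 40 mm apart (panel nipped squarely), grows as the moving jaw slides to the vise's -y, away from the fixed jaw. The jaw slides by hand with about 3 N of friction (on top of what reaches the panel) and stays where it is left. It starts at -0.004 to 0.004, too close for the panel to go in.
- jaw_top (a point): on the moving jaw's top face (z 60 mm), mid-width, 22 mm behind its working face. The jaw is a steel block 64 mm wide (vise x), 38 mm long (vise y) and 30 mm high above the bed: it can be gripped from above across its 64 mm width at this point
- panel: walnut box-lid panel, 176 mm long (its x), 40 mm wide (its y), 16 mm thick, 110 to 200 g, loose on the bench, cups up. Origin at the centre of its underside. Six brass-lined cups in a row along x, 28 mm apart, each 23 mm across, 5 mm deep, 1 mm chamfer. In the vise its length lies along the vise's x (either way round), its upper 10 mm proud of the jaws.
- cup1 (a point): point in a cup of the panel where the centre of a properly seated stone lies: on the cup's axis, 6 mm above its floor and 1 mm above the panel's top face (end cup at x -70 mm)
- cup2 (a point): point in a cup of the panel where the centre of a properly seated stone lies: on the cup's axis, 6 mm above its floor and 1 mm above the panel's top face (next in the row towards +x)
- cup3 (a point): point in a cup of the panel where the centre of a properly seated stone lies: on the cup's axis, 6 mm above its floor and 1 mm above the panel's top face (next in the row towards +x)
- cup4 (a point): point in a cup of the panel where the centre of a properly seated stone lies: on the cup's axis, 6 mm above its floor and 1 mm above the panel's top face (next in the row towards +x)
- cup5 (a point): point in a cup of the panel where the centre of a properly seated stone lies: on the cup's axis, 6 mm above its floor and 1 mm above the panel's top face (next in the row towards +x)
- cup6 (a point): point in a cup of the panel where the centre of a properly seated stone lies: on the cup's axis, 6 mm above its floor and 1 mm above the panel's top face (next in the row towards +x)
- stone_a: a turquoise double cabochon (lentil-shaped stone, the same both ways up), 20 mm across, 12 mm thick, 12 g, soft and easily chipped. A straight band round its girdle, from 4 to 8 mm above its underside, can be gripped; it is bevelled to flats of 12 mm. Origin at its centre; z is its axis, up or down. Loose on the bench; may be absent.
- stone_b: a turquoise double cabochon (lentil-shaped stone, the same both ways up), 20 mm across, 12 mm thick, 12 g, soft and easily chipped. A straight band round its girdle, from 4 to 8 mm above its underside, can be gripped; it is bevelled to flats of 12 mm. Origin at its centre; z is its axis, up or down. Loose on the bench; may be absent.
- stone_c: a turquoise double cabochon (lentil-shaped stone, the same both ways up), 20 mm across, 12 mm thick, 12 g, soft and easily chipped. A straight band round its girdle, from 4 to 8 mm above its underside, can be gripped; it is bevelled to flats of 12 mm. Origin at its centre; z is its axis, up or down. Loose on the bench; may be absent.
- stone_d: a turquoise double cabochon (lentil-shaped stone, the same both ways up), 20 mm across, 12 mm thick, 12 g, soft and easily chipped. A straight band round its girdle, from 4 to 8 mm above its underside, can be gripped; it is bevelled to flats of 12 mm. Origin at its centre; z is its axis, up or down. Loose on the bench; may be absent.
- stone_e: a turquoise double cabochon (lentil-shaped stone, the same both ways up), 20 mm across, 12 mm thick, 12 g, soft and easily chipped. A straight band round its girdle, from 4 to 8 mm above its underside, can be gripped; it is bevelled to flats of 12 mm. Origin at its centre; z is its axis, up or down. Loose on the bench; may be absent.
- stone_f: a turquoise double cabochon (lentil-shaped stone, the same both ways up), 20 mm across, 12 mm thick, 12 g, soft and easily chipped. A straight band round its girdle, from 4 to 8 mm above its underside, can be gripped; it is bevelled to flats of 12 mm. Origin at its centre; z is its axis, up or down. Loose on the bench; may be absent.
- strip: pale maple test strip, 100 mm long (its x), 34 mm wide (its y), 16 mm thick, 45 g, with three brass-ringed marks on top. Origin at the centre of its underside. It starts lying loose on the riser between the jaws, along the vise's x, its upper 10 mm proud of the jaws, so that it can be gripped across its width and lifted straight out
- tray: shallow grey plastic tray fixed to the bench, 150 mm (its x) by 110 mm (its y), 16 mm high, walls and floor 4 mm thick. Origin under its centre
- jar: small glass jar with a white cap, 44 mm across, 48 mm high; origin under its centre. Leave alone
- dish: white plastic dish, 72 mm across, 30 mm high; origin under its centre. Leave alone
- pliers_red: pliers with red handles, 140 mm long, 15 mm high, lying flat. Leave alone
- pliers_yellow: pliers with yellow handles, 140 mm long, 15 mm high, lying flat. Leave alone
- file: needle file with a red handle, 160 mm long (its x), 11 mm high. Leave alone
- handpiece: black rotary handpiece with a blue disc, 150 mm long (its x), 24 mm high. Leave alone

How it is judged:
On the way:
1. the panel lies flat on the riser, pressed by the moving jaw against the fixed one with over 1.5 N, before any stone is laid in it (z of panel in the frame of vise between 0.052 and 0.056 m and y of panel in the frame of vise between 0.0342 and 0.0378 m and x of panel in the frame of vise between -0.015 and 0.015 m and value of joint jaw below 0.0018 m and angle between the x axis of panel and the x axis of vise, either way round below 0.04 rad and angle between panel's own z axis and vertical below 0.05 rad and contact force between jaw and panel above 1.5 N and horizontal distance between each of stone_a, stone_b, stone_c, stone_d, stone_e, stone_f and panel above 0.08 m).
At the end, for the whole second after the job is handed in: Strip flat in the tray; panel flat on the riser (2 mm), within 1.8 mm of the fixed jaw, square within 0.04 rad, centred within 15 mm, moving jaw against it (joint under 1.8 mm); every stone present in a cup, centre within 3.5 mm of the seated point, flat within 0.15 rad (z of panel in the frame of vise between 0.052 and 0.056 m and y of panel in the frame of vise between 0.0342 and 0.0378 m and x of panel in the frame of vise between -0.015 and 0.015 m and value of joint jaw below 0.0018 m and angle between the x axis of panel and the x axis of vise, either way round below 0.04 rad and angle between panel's own z axis and vertical below 0.05 rad and x of strip in the frame of tray between -0.04 and 0.04 m and y of strip in the frame of tray between -0.045 and 0.045 m and z of strip in the frame of tray between 0 and 0.008 m and angle between strip's own z axis and vertical below 0.15 rad and (distance between stone_a and cup1 below 0.0035 m or distance between stone_a and cup2 below 0.0035 m or distance between stone_a and cup3 below 0.0035 m or distance between stone_a and cup4 below 0.0035 m or distance between stone_a and cup5 below 0.0035 m or distance between stone_a and cup6 below 0.0035 m) and angle between the z axis of each of stone_a, stone_b, stone_c, stone_d, stone_e, stone_f and the z axis of panel, either way round below 0.15 rad and linear speed of each of stone_a, stone_b, stone_c, stone_d, stone_e, stone_f below 0.02 m/s and (distance between stone_b and cup1 below 0.0035 m or distance between stone_b and cup2 below 0.0035 m or distance between stone_b and cup3 below 0.0035 m or distance between stone_b and cup4 below 0.0035 m or distance between stone_b and cup5 below 0.0035 m or distance between stone_b and cup6 below 0.0035 m) and (distance between stone_c and cup1 below 0.0035 m or distance between stone_c and cup2 below 0.0035 m or distance between stone_c and cup3 below 0.0035 m or distance between stone_c and cup4 below 0.0035 m or distance between stone_c and cup5 below 0.0035 m or distance between stone_c and cup6 below 0.0035 m) and (distance between stone_d and cup1 below 0.0035 m or distance between stone_d and cup2 below 0.0035 m or distance between stone_d and cup3 below 0.0035 m or distance between stone_d and cup4 below 0.0035 m or distance between stone_d and cup5 below 0.0035 m or distance between stone_d and cup6 below 0.0035 m) and (distance between stone_e and cup1 below 0.0035 m or distance between stone_e and cup2 below 0.0035 m or distance between stone_e and cup3 below 0.0035 m or distance between stone_e and cup4 below 0.0035 m or distance between stone_e and cup5 below 0.0035 m or distance between stone_e and cup6 below 0.0035 m) and (distance between stone_f and cup1 below 0.0035 m or distance between stone_f and cup2 below 0.0035 m or distance between stone_f and cup3 below 0.0035 m or distance between stone_f and cup4 below 0.0035 m or distance between stone_f and cup5 below 0.0035 m or distance between stone_f and cup6 below 0.0035 m)); the robot touches nothing.
It fails at once if the moving jaw presses the panel on the riser with more than 30 N (z of panel in the frame of vise between 0.052 and 0.056 m and contact force between jaw and panel above 30 N).
It fails at once if a stone is squeezed by more than a 40 N grip (the two fingers' forces on it add up to over 80 N) (contact force between any of stone_a, stone_b, stone_c, stone_d, stone_e, stone_f and the fingers above 80 N).
It fails at once if a stone is pressed on the panel with more than 25 N (contact force between any of stone_a, stone_b, stone_c, stone_d, stone_e, stone_f and panel above 25 N).
It fails at once if another thing on the bench is shifted by more than 4 cm (distance of any of jar, dish, pliers_red, pliers_yellow, file, handpiece from where it was at the start of the episode above 0.04 m).
Of stone_a, stone_b, stone_c, stone_d, stone_e, stone_f only 4 to 6 are there at a start; the rules pass over those that are not, and their reading is None.
At some moment in a run one of stone_a, stone_b, stone_c, stone_d, stone_e, stone_f may be knocked a few centimetres aside while the robot is not near it.
Once in a run the grip may slacken for a moment while it holds something.
It also fails if it takes over 210 s, if anything falls off the work surface, if the arm or the gripper's body presses on something with over 40 N, if the wrist force passes 120 N, or if a joint passes its speed limit or range.

## Working session

There is one attempt and no reset: what is moved stays moved. The work goes in short steps, each a Python script; the robot and the scene stay as the last script left them, time stands still between calls to the robot, and variables do not carry over. Pictures are saved under pics/ and viewed, at most 14 in all, crops included, and the job is handed in when it is done.

```bash
ls; mkdir -p pics; python3 - <<'E'
from rig import env, grip, telemetry, imaging
import cv2,numpy as np
np.set_printoptions(precision=4,suppress=True)
for n in("top","scene"):
    im=imaging.grab_frame(n); np.save(f"pics/{n}.npy",im); cv2.imwrite(f"pics/{n}0.png",im[...,::-1])
    m=imaging.camera_model(n)
    for k in m: print(n,k,np.array(m[k]).tolist())
print(imaging.camera_model("wrist")); print(telemetry.state())
E
```

```text
pics
top mtx [[518.9414336660957, 0.0, 273.4521342225093], [0.0, 518.9414336660957, 208.78178847700016], [0.0, 0.0, 1.0]]
top dist_coeffs [0.03607709118247954, 0.0, 0.0, 0.0, 0.0]
top cam_to_world [[-0.018405117574908713, -0.9981782434446991, 0.05745821055957788, 0.47993420596155467], [-0.9997970882147802, 0.0188446789207794, 0.007117617130705064, -0.061184207900971815], [-0.008187432094396868, -0.057315551031353905, -0.9983225398465526, 1.0551890682945588], [0.0, 0.0, 0.0, 1.0]]
scene mtx [[461.25004890832327, 0.0, 281.3683863626961], [0.0, 461.25004890832327, 213.19226121311226], [0.0, 0.0, 1.0]]
scene dist_coeffs [-0.13945211426656784, 0.0, 0.0, 0.0, 0.0]
scene cam_to_world [[-0.8363421937441041, 0.369321927971684, -0.40513337122801596, 0.9737405974129608], [0.5478597163813267, 0.5894065244317592, -0.5936747258590737, 0.5603384107274191], [0.019531157924492552, -0.7184714764529988, -0.6952821523623169, 0.7851454271569714], [0.0, 0.0, 0.0, 1.0]]
{'mtx': array([[362.9089,   0.    , 279.1638],
       [  0.    , 362.9089, 210.5333],
       [  0.    ,   0.    ,   1.    ]]), 'dist_coeffs': array([0.0138, 0.    , 0.    , 0.    , 0.    ]), 'T_tool_cam': array([[ 0.0004, -0.9598, -0.2806,  0.0711],
       [ 1.    ,  0.0007, -0.0011, -0.0004],
       [ 0.0013, -0.2806,  0.9598, -0.143 ],
       [ 0.    ,  0.    ,  0.    ,  1.    ]])}
{'time': 0.1, 'joints': array([-1.2396,  0.4808,  1.5968, -0.    ,  1.0651, -0.0466]), 'qd': array([-0.0002, -0.0005, -0.0006,  0.0005, -0.0017, -0.0002]), 'tau': array([ -0.0009, -95.2262, -43.104 ,  -0.    ,   0.0052,   0.    ]), 'tool_pos': array([ 0.2397, -0.6038,  0.2307]), 'eef_rot': array([ 0.9822,  0.1878, -0.0001, -0.0005]), 'contact_force': array([ 0.0647,  0.3239, -0.0528]), 'ft_torque': array([-0.0092, -0.011 , -0.0229]), 'finger_force': 0.0, 'width': 0.08535675279999373}
```

View pics/top0.png

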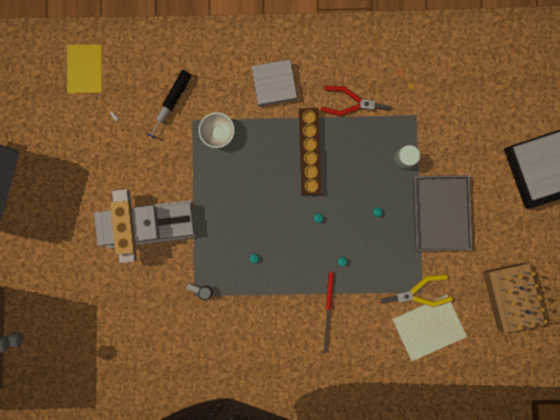

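View pics/scene0.png

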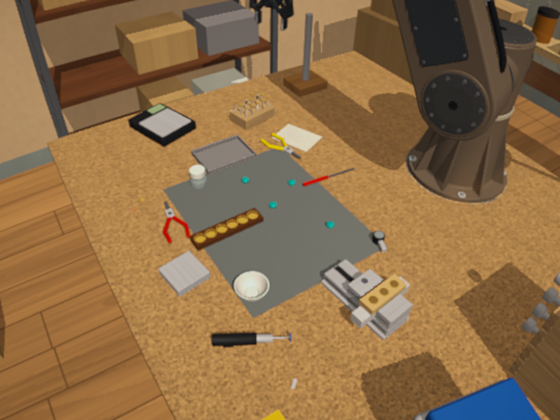

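Top view: the vise is at left around (150,220), with the fixed jaw on the image-left side (world +y) and the strip at (122,227). The panel is at (311,152) and the tray at (443,213). I see four stones, at (319,218), (377,212), (254,259) and (343,262); the scene view agrees. I'll get coarse positions from the top view, then refine with the wrist camera.

```bash
cat > h.py <<'E'
from rig import env, grip, telemetry, imaging
import cv2, numpy as np
from scipy.spatial.transform import Rotation as R
np.set_printoptions(precision=4,suppress=True)
def down(yaw):            # tool x at world angle yaw, z down
    c,s=np.cos(yaw),np.sin(yaw)
    return R.from_matrix(np.array([[c,s,0],[s,-c,0],[0,0,-1.]]).T.T).as_quat()
def go(x,y,z,yaw): env.goto([x,y,z],down(yaw))
def cast(uv,z,M,T):
    uv=np.asarray(uv,float).reshape(-1,1,2)
    n=cv2.undistortPoints(uv,np.array(M['mtx']),np.array(M['dist_coeffs']))[:,0]
    d=np.c_[n,np.ones(len(n))]@T[:3,:3].T; o=T[:3,3]
    return o+d*((z-o[2])/d[:,2])[:,None]
def look(name,tag=None):
    M=imaging.camera_model(name)
    if name=="wrist":
        s=telemetry.state(); P=np.eye(4); P[:3,:3]=R.from_quat(s['eef_rot']).as_matrix(); P[:3,3]=s['tool_pos']
        T=P@np.array(M['T_tool_cam'])
    else: T=np.array(M['cam_to_world'])
    im=imaging.grab_frame(name)
    if tag: cv2.imwrite(f"pics/{tag}.png",im[...,::-1]); np.savez(f"pics/{tag}.npz",im=im,T=T)
    return im,M,T
def blobs(im,lo,hi,amin=20):
    m=cv2.inRange(cv2.cvtColor(im,cv2.COLOR_RGB2HSV),np.array(lo),np.array(hi))
    m=cv2.morphologyEx(m,cv2.MORPH_CLOSE,np.ones((3,3)))
    c,_=cv2.findContours(m,cv2.RETR_EXTERNAL,cv2.CHAIN_APPROX_NONE)
    return sorted([k for k in c if cv2.contourArea(k)>=amin],key=cv2.contourArea,reverse=True)
def cen(c): m=cv2.moments(c); return np.array([m['m10'],m['m01']])/m['m00']
TURQ=((78,110,50),(98,255,255))
def stones(im,M,T,amin=20):
    # mid-height outline of the lentil: ray to z=6 mm
    return np.array([cast(cen(c),.006,M,T)[0,:2] for c in blobs(im,*TURQ,amin)])
def state(): s=telemetry.state(); return f"t={s['time']:.1f} p={s['tool_pos']} F={s['contact_force']} w={s['width']:.4f} ff={s['finger_force']:.1f}"
E
python3 - <<'E'
from h import *
im,M,T=look("top")
print("stones",stones(im,M,T))
hsv=cv2.cvtColor(im,cv2.COLOR_RGB2HSV)
for p in [(312,186),(311,130),(305,150),(122,212),(118,220),(122,196),(150,222),(110,228),(443,213),(319,218)]: print(p,hsv[p[1],p[0]])
def P(n,uv,z): print(n,cast(uv,z,M,T)[:,:2].tolist())
P("panel ends",[(310,109),(313,194)],.016); P("strip",[(121,201),(124,251)],.07); P("movjaw",[(134,222),(158,221)],.06); P("vise -y end",[(194,220)],.03)
P("tray",[(416,177),(470,177),(472,250),(415,249)],.016)
E
```

```text
stones [[ 0.4326 -0.1896]
 [ 0.53   -0.2626]
 [ 0.4417 -0.0125]
 [ 0.5201 -0.1433]]
(312, 186) [ 19 185 161]
(311, 130) [ 18 183 160]
(305, 150) [ 11 160  70]
(122, 212) [ 16 162  99]
(118, 220) [ 17 147 170]
(122, 196) [ 17  43 167]
(150, 222) [12 36 93]
(110, 228) [ 19  34 143]
(443, 213) [12 39 97]
(319, 218) [ 86 185 110]
panel ends [[0.7406051154229593, -0.1314608606315107], [0.5679631413600995, -0.13370042272053423]]
strip [[0.5569324652598566, 0.23548410067073153], [0.46201035882011304, 0.22991644209809528]]
movjaw [[0.5168777293114886, 0.21371951467165204], [0.5179187593538235, 0.16779536027007552]]
vise -y end [[0.5196907887818655, 0.10360272147128599]]
tray [[0.598099676678651, -0.3403911022564252], [0.5958751526621522, -0.4472389091216411], [0.45059775410347813, -0.4453094393349295], [0.45440952006128355, -0.33349808549388293]]
```

```bash
python3 - <<'E'
from h import *
go(.53,-.15,.28,np.pi); im,M,T=look("wrist","wmid"); print(stones(im,M,T,60)); print(state())
go(.515,.20,.20,np.pi); look("wrist","wv1")
go(.515,.20,.20,0); look("wrist","wv0"); print(state(),telemetry.state()['joints'])
E
```

```text
[[ 0.443  -0.0118]
 [ 0.4339 -0.1894]
 [ 0.532  -0.2626]
 [ 0.5221 -0.143 ]]
t=2.1 p=[ 0.5299 -0.1506  0.2799] F=[ 0.6721 -0.2543  0.3774] w=0.0853 ff=0.0
t=6.4 p=[0.515 0.2   0.2  ] F=[-0.8699 -0.1718 -0.4927] w=0.0855 ff=0.0 [0.3155 0.3804 1.8554 0.     0.9057 1.8859]
```

```bash
python3 -c "
import cv2,numpy as np
a=cv2.imread('pics/wv1.png');b=cv2.imread('pics/wv0.png');m=cv2.imread('pics/wmid.png')
cv2.imwrite('pics/wv0c.png',b)"; ls pics
```

```text
scene.npy
scene0.png
top.npy
top0.png
wmid.npz
wmid.png
wv0.npz
wv0.png
wv0c.png
wv1.npz
wv1.png
```

View pics/wv1.png

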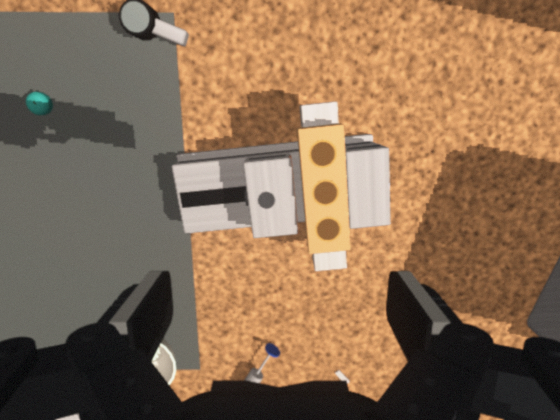

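View pics/wmid.png

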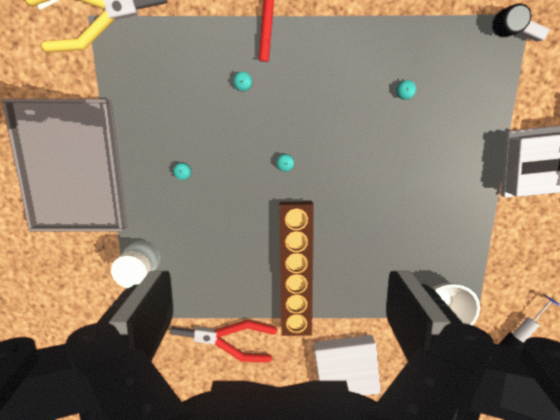

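Wrist view wv1: the moving jaw top is at (245–298, 157–237), with its screw at (266,200). The strip is at (325,190), and the riser ends show at (320,113) and (331,260). wmid shows four stones and the panel at (296,268).

View pics/wv0.png

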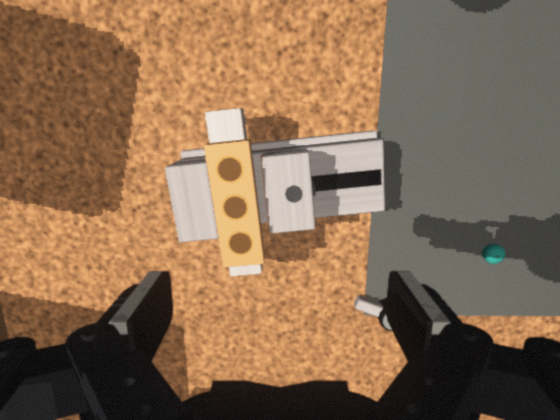

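```bash
python3 - <<'E'
from h import *
M=imaging.camera_model("wrist")
for t in("wv1","wv0"):
    d=np.load(f"pics/{t}.npz"); im,T=d['im'],d['T']
    for lo,hi,z,n in(((12,90,140),(28,255,255),.07,"strip"),((0,0,150),(180,60,255),.056,"grey")):
        for c in blobs(im,lo,hi,250)[:6]:
            x,y,w,h=cv2.boundingRect(c)
            r=cv2.boxPoints(cv2.minAreaRect(c)); print(t,n,cv2.contourArea(c),r.astype(int).tolist(),cast(r,z,M,T)[:,:2].tolist() if n=="strip" else cast([cen(c)],z,M,T)[0,:2])
d=np.load("pics/wv1.npz")
g=cv2.cvtColor(d['im'],cv2.COLOR_RGB2GRAY)
def sp(p): return cv2.cornerSubPix(g,np.array(p,np.float32).reshape(-1,1,2),(4,4),(-1,-1),(3,50,.01))[:,0]
for n,p,z in(("riser",[(302,105),(338,102),(347,268),(315,271)],.054),("mov",[(245,159),(292,157),(298,235),(253,237)],.06),("fix",[(345,148),(386,147),(390,226),(352,228)],.06)):
    q=sp(p); w=cast(q,z,M,d['T'])[:,:2]; print(n,q.tolist(),w.tolist(),w.mean(0))
# panel cups
d=np.load("pics/wmid.npz")
for c in blobs(d['im'],(15,140,120),(30,255,255),150): print("cup",cen(c),cv2.contourArea(c),cast([cen(c)],.014,M,d['T'])[0,:2])
E
```

```text
wv1 strip 91990.0 [[144, 0], [559, 0], [559, 400], [144, 400]] [[0.37743491284377517, 0.10983377970626983], [0.3781784688720087, 0.3857163226232745], [0.7043037809405789, 0.4556397988507568], [0.7050752602509419, 0.07561277121739497]]
wv1 strip 1234.5 [[0, 0], [125, 0], [125, 10], [0, 10]] [[0.37818268389114956, 0.014871723865956837], [0.3775050018813677, 0.097223577808026], [0.3840337739125498, 0.09640161275149021], [0.3846852871527637, 0.013400971903952646]]
wv1 strip 1015.5 [[449, 334], [454, 306], [533, 321], [528, 349]] [[0.6360961167497283, 0.34754036925097787], [0.6082305206164824, 0.3484843803509485], [0.6221831536322544, 0.4171031054826698], [0.6506611835324436, 0.41787602328122464]]
wv1 grey 5808.5 [[171, 162], [294, 157], [297, 235], [174, 240]] [0.5165 0.1696]
wv1 grey 3101.0 [[345, 149], [387, 147], [392, 225], [349, 227]] [0.5082 0.272 ]
wv1 grey 720.0 [[300, 104], [336, 101], [338, 122], [302, 126]] [0.4507 0.2307]
wv1 grey 559.0 [[145, 354], [162, 341], [185, 370], [168, 384]] [0.6759 0.093 ]
wv1 grey 553.5 [[122, 2], [147, 2], [147, 30], [122, 30]] [0.3843 0.0975]
wv
[... 1340 characters left out ...]
233.514892578125], [254.72430419921875, 237.32400512695312]] [[0.48725785680436795, 0.17275495595696294], [0.48370683243572976, 0.20718467374812613], [0.5464730558691528, 0.21400059080851744], [0.5498083314419663, 0.17959271800102772]] [0.5168 0.1934]
fix [[345.27484130859375, 151.7225341796875], [386.77520751953125, 147.68389892578125], [390.40234375, 222.44937133789062], [350.7832946777344, 228.92373657226562]] [[0.4791237107226472, 0.25120209283508244], [0.47606755110734844, 0.28308665473727074], [0.5368663102863404, 0.2911302567836292], [0.5424726064944884, 0.2589831587954001]] [0.5086 0.2711]
cup [296.1289 269.296 ] 2085.0 [ 0.6531 -0.129 ]
cup [79.2932 34.2775] 1024.5 [ 0.3899 -0.3536]
```

```bash
cat >> h.py <<'E'
TH=0.1055; C=np.array([.5132,.2379])   # vise x-axis angle; vise point (0,39 mm)
def V(x,y): c,s=np.cos(TH),np.sin(TH); return C+np.array([c*x-s*(y-.039), s*x+c*(y-.039)])
E
python3 - <<'E'
from h import *
M=imaging.camera_model("wrist")
d=np.load("pics/wv1.npz"); sx=cast([(325.5,190)],.07,M,d['T'])[0,:2]+[.0006,0]; print("strip",sx)
d=np.load("pics/wmid.npz")
c=blobs(d['im'],(15,140,120),(30,255,255),150)[0]; r=cv2.boxPoints(cv2.minAreaRect(c)); print("panel cups box",cast(r,.015,M,d['T'])[:,:2].tolist())
y=TH+np.pi
go(*sx,.10,y); env.move_l([*sx,.062],feed=.1); grip(.02,40); print(state())
env.move_l([*sx,.14],feed=.15); print(state())
E
```

```text
strip [0.5078 0.2356]
panel cups box [[0.5743108464052027, -0.14296151408777527], [0.5743517401706624, -0.11608277864951594], [0.741393087462562, -0.11261983220736867], [0.7413495399995835, -0.14241990410298497]]
t=10.2 p=[0.508  0.2357 0.0626] F=[-1.8032  0.0676  9.6714] w=0.0324 ff=39.2
t=10.9 p=[0.5075 0.2355 0.1395] F=[ 0.6182  0.3126 -1.0962] w=0.0324 ff=39.8
```

```bash
python3 - <<'E'
from h import *
go(.525,-.391,.12,np.pi); print(state())
env.move_l([.525,-.391,.0135],feed=.12); print(state()); grip(.05); env.move_l([.525,-.391,.15],feed=.25)
# open the vise jaw: grip across width
y=TH+np.pi/2
p=V(0,.0135-.022); grip(.085); go(*p,.12,y); im,M,T=look("wrist","wj")
env.move_l([*p,.042],feed=.1); print(state()); grip(.05,30); print(state())
E
```

```text
t=13.1 p=[ 0.5255 -0.3901  0.12  ] F=[ 0.0274 -0.0877 -0.2833] w=0.0324 ff=44.4
t=14.2 p=[ 0.5252 -0.3911  0.0136] F=[-0.3968 -0.6417  0.0799] w=0.0323 ff=44.4
t=18.8 p=[0.5185 0.1907 0.0424] F=[ 0.3536 -1.2875  0.8635] w=0.0852 ff=0.0
t=19.1 p=[0.5177 0.1906 0.0428] F=[-5.0104 -0.1339 10.7979] w=0.0630 ff=31.5
```

```bash
python3 - <<'E'
from h import *
p=V(0,.0135-.022-.015); s=telemetry.state()['tool_pos']
env.move_l([*p,s[2]],feed=.03); print(state()); grip(.085); env.move_l([*p,.15],feed=.2)
# panel: look from closer, then grip
go(.655,-.128,.15,np.pi+.01); im,M,T=look("wrist","wp"); 
c=blobs(im,(15,140,120),(30,255,255),150); 
for k in c[:3]: r=cv2.boxPoints(cv2.minAreaRect(k)); print(cv2.contourArea(k),cen(k),cast([cen(k)],.015,M,T)[0,:2],cast(r,.015,M,T)[:,:2].tolist())
E
```

```text
t=19.8 p=[0.5193 0.1753 0.0428] F=[-4.0952 -3.9003  3.3233] w=0.0634 ff=34.7
5320.5 [275.7886 191.9024] [ 0.6488 -0.1294] [[0.574487306981058, -0.14360578957870768], [0.5742130297595178, -0.11673223644147981], [0.7408918643053759, -0.113142121959721], [0.7411802625377436, -0.14478162295704117]]
```

View pics/wp.png

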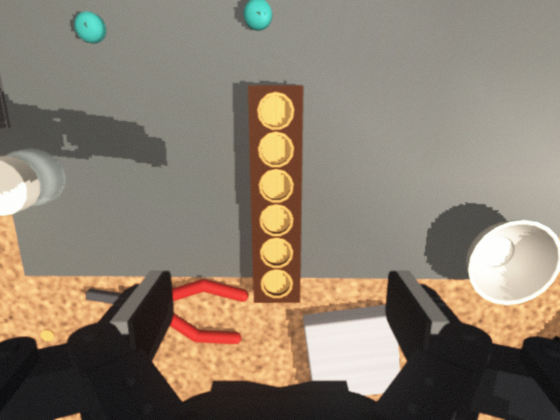

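The wrist view shows the panel upright at (276,194), with ends at rows 86 and 302. Its middle is clear of neighbours, so it can be gripped there.

```bash
python3 - <<'E'
from h import *
M=imaging.camera_model("wrist"); T=np.load("pics/wp.npz")['T']
a,b=cast([(275.5,86),(276.5,302.5)],.016,M,T)[:,:2]; ang=np.arctan2(*(b-a)[::-1]); c=(a+b)/2; print(a,b,ang,np.linalg.norm(b-a))
y=ang+np.pi
grip(.065); go(*c,.06,y); env.move_l([*c,.0105],feed=.1); print(state()); grip(.02,50); print(state())
env.move_l([*c,.14],feed=.12); print(state())
q=V(0,.0345); go(*q,.14,TH+np.pi); print(state()); look("wrist","wh")
env.move_l([*q,.075],feed=.1); print(state())
E
```

```text
[ 0.5703 -0.1302] [ 0.7457 -0.1281] 0.012118355591500537 0.1754566745656894
t=24.1 p=[ 0.6582 -0.1292  0.0107] F=[ 0.942  -0.4119  0.3195] w=0.0650 ff=0.0
t=24.5 p=[ 0.6585 -0.1292  0.0116] F=[-1.2214  0.8354  8.3778] w=0.0378 ff=49.1
t=25.7 p=[ 0.6575 -0.129   0.1391] F=[-0.0307 -0.3199 -1.5386] w=0.0378 ff=50.2
t=27.2 p=[0.5144 0.2328 0.14  ] F=[-0.0136 -0.2542 -0.6638] w=0.0376 ff=50.2
t=28.0 p=[0.514  0.2335 0.0753] F=[-0.0083 -0.045  -1.2939] w=0.0377 ff=50.2
```

View pics/wh.png

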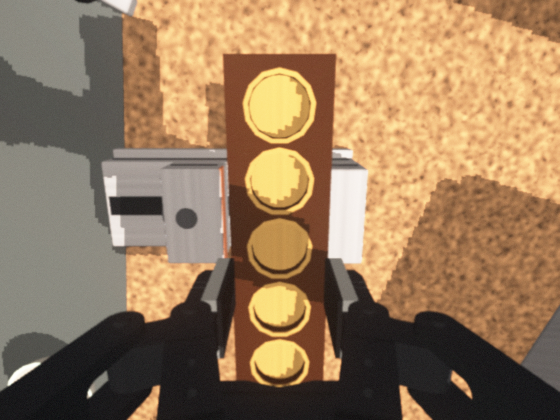

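The panel is held square, with cups up, over the riser. I'll lower it.

```bash
python3 - <<'E'
from h import *
q=V(0,.0345); f0=telemetry.state()['contact_force'][2]
z=.068
while z>.0625:
    env.move_l([*q,z],feed=.02); f=telemetry.state()['contact_force'][2]; print(round(z,4),f)
    if f-f0>6: break
    z-=.0007
print(state()); grip(.05); print(state()); env.move_l([*q,.17],feed=.2); look("wrist","wr")
E
```

```text
0.068 -0.6638814358036983
0.0673 -2.079849719368554
0.0666 -1.2986535904995309
0.0659 -1.7298517429829716
0.0652 8.354373134078479
t=29.5 p=[0.5137 0.2334 0.0656] F=[-3.5291 -1.7637  8.3544] w=0.0373 ff=51.5
t=29.8 p=[0.5137 0.2334 0.0652] F=[-0.854   0.1656 -0.7841] w=0.0498 ff=0.0
```

View pics/wr.png

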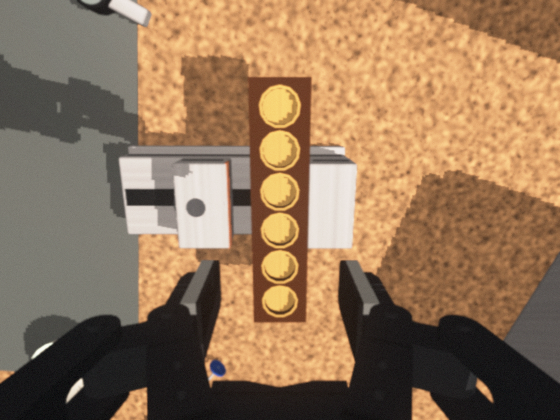

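The panel lies on the riser; the jaw is at (203,203) with a gap of about 15 mm. Next I'll nip it.

```bash
python3 - <<'E'
from h import *
vy=.0135-.022-.015; p=V(0,vy); y=TH+np.pi/2
u=np.array([-np.sin(TH),np.cos(TH)])
grip(.085); go(*p,.15,y); env.move_l([*p,.042],feed=.1); grip(.05,30)
F=lambda:np.mean([(env.hold(.02),telemetry.state()['contact_force'][:2]@u)[1] for _ in range(4)])
f0=F(); print(state(),f0); z=telemetry.state()['tool_pos'][2]
y0=telemetry.state()['tool_pos'][:2]@u
d=0
env.move_l([*V(0,vy+.011),z],feed=.03); print(F()); d=.011
while d<.024:
    d+=.0004; env.move_l([*V(0,vy+d),z],feed=.02); f=F(); 
    print(f"{d*1e3:.1f} {f:.1f} {(telemetry.state()['tool_pos'][:2]@u-y0)*1e3:.1f}",end=' | ')
    if f0-f>13: break
print(state())
E
```

```text
t=34.0 p=[0.5193 0.1757 0.0427] F=[-5.0988 -0.3031 11.0959] w=0.0632 ff=31.2 0.3517122592499574
2.8426466842085105
11.4 0.3 11.4 | 11.8 -1.0 11.7 | 12.2 -1.8 12.0 | 12.6 -2.3 12.4 | 13.0 -2.5 12.8 | 13.4 -2.4 13.2 | 13.8 -2.4 13.6 | 14.2 -2.2 14.0 | 14.6 -2.0 14.4 | 15.0 -2.3 14.8 | 15.4 -2.6 15.2 | 15.8 -1.9 15.6 | 16.2 -2.4 16.0 | 16.6 -2.2 16.4 | 17.0 -2.6 16.8 | 17.4 -2.1 17.2 | 17.8 -2.4 17.6 | 18.2 -5.7 17.8 | 18.6 -11.0 17.8 | 19.0 -15.2 17.8 | t=40.9 p=[0.5174 0.1934 0.0427] F=[ -2.2283 -15.0582   4.7712] w=0.0633 ff=34.6
```

Firm contact with about 12 N of nip after subtracting friction. I'll release, check, and locate cups and stones.

```bash
python3 - <<'E'
from h import *
env.hold(.3); print(state()); s=telemetry.state()['tool_pos']
grip(.085); print(state()); env.move_l([s[0],s[1],.15],feed=.15)
q=V(0,.036); go(*q,.18,TH+np.pi); im,M,T=look("wrist","wn")
for k in blobs(im,(15,140,120),(30,255,255),150)[:8]:
    r=cast(cv2.boxPoints(cv2.minAreaRect(k)),.07,M,T)[:,:2]; print(cv2.contourArea(k),cen(k),cast([cen(k)],.069,M,T)[0,:2],r.mean(0))
print("cups nominal",[V(x,.036).tolist() for x in(-.07,.07)])
go(.49,-.14,.25,np.pi); im,M,T=look("wrist"); print(stones(im,M,T,60)); im,M,T=look("top","t2"); print(stones(im,M,T)); print(state())
E
```

```text
t=41.2 p=[0.5174 0.1934 0.0427] F=[ -2.9922 -14.7082   6.2987] w=0.0629 ff=34.6
t=41.5 p=[0.5181 0.1949 0.0428] F=[-0.3844 -0.7137  0.0556] w=0.0850 ff=0.0
6299.0 [277.4717 194.1998] [0.5035 0.2332] [0.5128 0.2338]
cups nominal [[0.443905110766137, 0.22754537175623094], [0.5831267156457949, 0.24228798803464086]]
[[ 0.4431 -0.0119]
 [ 0.434  -0.1894]
 [ 0.5321 -0.2626]
 [ 0.5223 -0.1431]]
[[ 0.4414 -0.0123]]
t=45.4 p=[ 0.4902 -0.139   0.2497] F=[0.8087 0.2668 0.4399] w=0.0850 ff=0.0
```

View pics/wn.png

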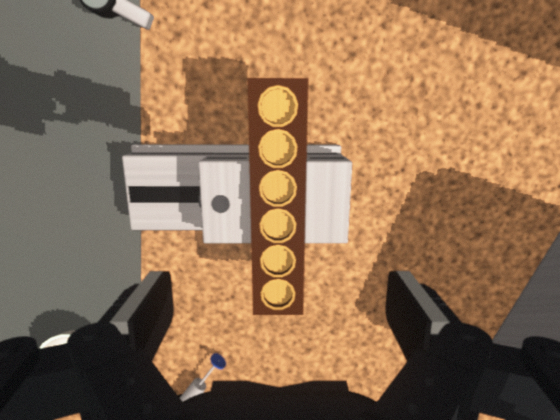

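Panel nipped with the jaw against it: cups run from (278,105) to (278,294), panel corners at (249,79), (307,79), (302,314), (254,315). I'll refine the panel centre from the corners.

```bash
python3 - <<'E'
from h import *
M=imaging.camera_model("wrist"); d=np.load("pics/wn.npz"); im,T=d['im'],d['T']
hsv=cv2.cvtColor(im,cv2.COLOR_RGB2HSV); h,s,v=cv2.split(hsv)
m=((v<125)&(s>120)&((h<14)|(h>170))).astype(np.uint8)*255
roi=np.zeros_like(m); roi[70:325,240:316]=255; m&=roi
m=cv2.morphologyEx(cv2.morphologyEx(m,cv2.MORPH_OPEN,np.ones((3,3))),cv2.MORPH_CLOSE,np.ones((5,5)))
c=max(cv2.findContours(m,0,1)[0],key=cv2.contourArea)
q=cv2.approxPolyDP(cv2.convexHull(c),6,True)[:,0]; print(q.tolist())
w=cast(q,.070,M,T)[:,:2]; print(w.tolist(),w.mean(0))
man=cast([(248.5,78.5),(307,79),(302.5,314),(253.5,315)],.07,M,T)[:,:2]; print("man",man.tolist(),man.mean(0)); print(V(0,.036))
# cups: ellipse fit to brass-coloured rim blobs
b=cv2.inRange(hsv,np.array((15,120,100)),np.array((32,255,255)))&roi
b=cv2.morphologyEx(b,cv2.MORPH_OPEN,np.ones((5,5)))
for k in cv2.findContours(b,0,1)[0]:
    if cv2.contourArea(k)>200: e=cv2.fitEllipse(cv2.convexHull(k)); print(e, cast([e[0]],.069,M,T)[0,:2])
E
```

```text
[[241, 75], [306, 79], [301, 313], [254, 313]]
[[0.42625715816938403, 0.20130329428655785], [0.42425201260584716, 0.2437889554665554], [0.5971967162965797, 0.2616008793233378], [0.6010415443258604, 0.22472877795689924]] [0.5122 0.2329]
man [[0.42787853865818654, 0.20633922036748634], [0.42418410627116776, 0.24443989489328252], [0.5979607670278366, 0.2628865338110991], [0.6028651360187682, 0.22448910794625546]] [0.5132 0.2345]
[0.5135 0.2349]
((276.94573974609375, 291.9574279785156), (25.92029571533203, 35.81368637084961), 85.29119873046875) [0.5813 0.2409]
((277.2670593261719, 259.0577087402344), (28.655187606811523, 37.46270751953125), 86.5091323852539) [0.5537 0.2383]
((277.5116271972656, 225.24046325683594), (34.25089645385742, 36.79440689086914), 91.03981018066406) [0.5269 0.2357]
((277.462890625, 188.0162353515625), (36.95893478393555, 37.99072265625), 89.04769897460938) [0.499  0.2328]
((277.4080810546875, 148.32286071777344), (39.10852813720703, 39.46444320678711), 153.1433563232422) [0.471  0.2298]
((277.3815002441406, 105.839111328125), (40.21133804321289, 42.14460754394531), 1.869695782661438) [0.443  0.2269]
```

```bash
cat >> h.py <<'E'
def cup(x): return np.array([.5130,.2347])+x*np.array([np.cos(TH),np.sin(TH)])
def find(xy):
    """look from above the expected spot; return the nearest free stone (tool yaw pi)"""
    go(*xy,.11,np.pi); im,M,T=look("wrist"); s=stones(im,M,T,150)
    s=s[[not(q[1]>.17) for q in s]] if len(s) else s
    return s[np.argmin(np.linalg.norm(s-xy,axis=1))] if len(s) else None
def pick(xy):
    p=find(xy); print("found",p)
    if p is None or np.linalg.norm(p-xy)>.06: return False
    if np.linalg.norm(p-xy)>.015: p=find(p); print("again",p)
    grip(.034,22); env.move_l([*p,.005],feed=.12); grip(.008,22); print(state())
    env.move_l([*p,.14],feed=.2); env.hold(.1); w=telemetry.state()['width']; print("w",w); return w>.014
def place(x):
    c=cup(x); go(*c,.11,TH+np.pi)
    env.move_l([*c,.078],feed=.1); f0=telemetry.state()['contact_force'][2]; w=telemetry.state()['width']; print("w",w)
    if w<.014: return False
    for z in(.0755,.0735,.072):
        env.move_l([*c,z],feed=.04); f=telemetry.state()['contact_force'][2]-f0
        if f>4: break
    print("place",z,f,state()); grip(.034); env.move_l([*c,.14],feed=.15); return True
E
python3 - <<'E'
from h import *
if pick(np.array([.5223,-.1431])): print(place(-.042))
q=V(-.02,.036); go(*q,.16,TH+np.pi); look("wrist","s1"); print(state())
E
```

```text
found [ 0.5225 -0.1434]
t=47.9 p=[ 0.5231 -0.1436  0.0058] F=[-0.2179 -0.5581  6.7106] w=0.0174 ff=21.5
w 0.017617275464482076
w 0.017559974078850585
place 0.072 0.038625124705245345 t=51.4 p=[0.4712 0.2303 0.0719] F=[-0.057  -0.5868 -0.1743] w=0.0174 ff=21.5
True
t=52.6 p=[0.4935 0.2326 0.1591] F=[-0.3839  0.1428 -0.915 ] w=0.0337 ff=0.0
```

View pics/s1.png

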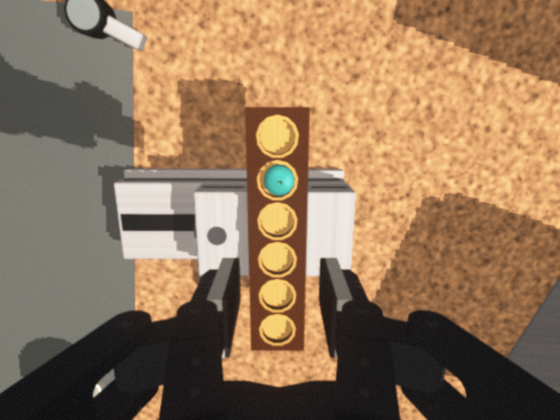

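The stone sits in cup 2, at (278,180), centred. Now the rest.

```bash
python3 - <<'E'
from h import *
todo=[([.4431,-.0119],-.014),([.434,-.1894],.014),([.5321,-.2626],.042)]
for s,x in todo:
    s=np.array(s)
    if not pick(s): print("PICK FAIL",s); break
    if not place(x): print("PLACE FAIL",s); break
q=V(0,.036); go(*q,.18,TH+np.pi); im,M,T=look("wrist","s4"); print(state())
print([cast([cen(k)],.071,M,T)[0,:2] for k in blobs(im,*TURQ,150)],[cup(x) for x in(-.042,-.014,.014,.042)])
E
```

```text
found [ 0.4435 -0.0123]
t=55.2 p=[ 0.444  -0.0123  0.0056] F=[ 0.1626 -0.1036  7.3161] w=0.0177 ff=21.5
w 0.01755954874813843
w 0.017838605684032033
place 0.072 0.14403385356369058 t=58.4 p=[0.499  0.2332 0.0719] F=[-0.0139  0.3741  0.4025] w=0.0175 ff=21.5
found [ 0.4343 -0.1894]
t=62.4 p=[ 0.4348 -0.1897  0.0057] F=[0.0773 0.3504 6.0637] w=0.0177 ff=21.5
w 0.01752189336259398
w 0.017413466628998214
place 0.072 0.855720143719221 t=66.2 p=[0.5269 0.2362 0.0719] F=[0.1952 0.234  0.3447] w=0.0176 ff=21.5
found [ 0.5322 -0.2625]
t=70.5 p=[ 0.5328 -0.2627  0.0058] F=[-0.6276  0.0105  6.5132] w=0.0176 ff=21.6
w 0.01776283147983076
w 0.017446319129900495
place 0.072 -1.2891679788305017 t=74.5 p=[0.5547 0.2391 0.0719] F=[-0.5964  0.159  -0.7977] w=0.0178 ff=21.5
t=75.8 p=[0.5133 0.2349 0.1793] F=[-0.1677  0.1926  1.0513] w=0.0341 ff=0.0
[array([0.4704, 0.231 ]), array([0.4987, 0.2339]), array([0.5267, 0.2369]), array([0.5545, 0.2397])] [array([0.4712, 0.2303]), array([0.4991, 0.2332]), array([0.5269, 0.2362]), array([0.5548, 0.2391])]
```

View pics/s4.png

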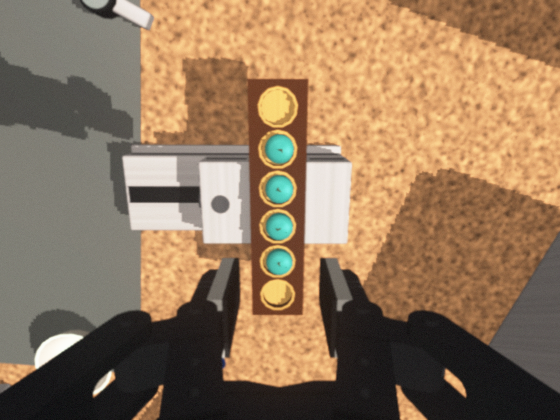

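All four are seated and the panel is still tight. Last check is the whole bench, with the arm moved away.

```bash
python3 - <<'E'
from h import *
env.move_l([*V(0,.036),.25],feed=.25)
env.movej([-1.24,.48,1.596,0,1.065,-.047]); env.hold(.3)
im,M,T=look("top","end"); print(stones(im,M,T,8),state())
E
```

```text
[[0.5574 0.2601]
 [0.5275 0.2568]
 [0.4979 0.2538]
 [0.4679 0.2508]] t=79.6 p=[ 0.2398 -0.6044  0.2316] F=[0.1057 0.422  0.0761] w=0.0342 ff=0.0
```

View pics/end.png

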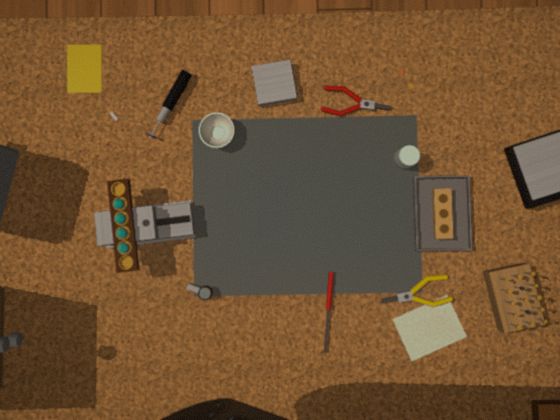

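The strip lies flat in the tray at (443,213). The panel is in the vise with four stones in cups, no stones are left on the bench, and nothing else has moved.

```bash
python3 -c "
from h import *
print(env.hand_in())"
```

```text
the job is handed in; nothing more can be done
None
```

I handed the job in at about 80 s: the strip is flat in the tray, the panel is nipped in the vise at about 12 N (estimated from the wrist force), and all four turquoise stones found on the bench are seated in cups 2–5; no verdict came back.

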